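Lock a shelf stud into a slotted lab-rack post

ROBOT

A 7-joint arm with a two-finger parallel gripper is mounted at the origin on the work surface. World frame = base frame: x ahead of the robot, y to its left, z up, the work surface at z = 0. Lengths are in m, angles in rad, forces in N, time in s.
With the tool pointing down it reaches from about 0.4 to 0.85 m from the base axis. Payload 4.5 kg.
Tool frame: the origin (TCP) lies midway between the tips of the shut fingers; the grasp point (between the pads) lies bot.grip_point_offset behind it (bot.grip_point_offset is the distance from the TCP to the grasp point, in m); z points along the fingers, y is the line along which they close (so a half turn about z gives the same grasp; the last joint's range is limited). The gripper opens to 85 mm and grips with 20 to 120 N. Pads are 22 mm wide; open, the fingers measure 114 mm over their backs; the gripper's body (76 mm by 85 mm) begins 54 mm behind the grasp point. The pads swing forward as they close: fully open they stand 13 mm farther back than shut.
Start: joints at [1.376, 0.689, -0.195, 1.565, 0.157, 0.902, -0.215], TCP at [0.142, -0.609, 0.231] pointing down, gripper open.
Joint ranges: [-3.01, 3.01], [-0.46, 2.08], [-1.47, 1.51], [0.13, 2.56], [-1, 4.14], [0.04, 2.09], [-2.66, 2.66]. Speed limits (rad/s): [2.57, 2.57, 3.14, 3.14, 3.14, 3.14, 3.14].

INTERFACE

Orientations are given as a unit quaternion [w, x, y, z].
In Python, from workcell import telemetry, cams, bot gives the robot as it stands.
- The arm moves only by the tool servo_tool, never from a script. Its argument "series" is a list of rows, each an object with "dp": the shift along the tool's x, y, z in m, a list of three; "delta_rot": the turn, a rotation vector about the tool's x, y, z in rad, a list of three. In form: [{"dp": [x, y, z], "delta_rot": [rx, ry, rz]}, ...]. A call has exactly 8 rows; each row is the pose to reach, as a shift and turn from the pose commanded when the call began, along the tool's axes at that moment; what a row does not reach only later rows make up. A row lasts 1/8 s, in which the tool goes at most 62.5 mm and 10.7 degrees, less where a joint would pass 70% of its speed; a pose out of reach is approached as far as the arm can. A call with a gripper value outside its range is refused whole. "fingers" is the closure, from 0 (fully open) to 1 (shut), set as the call begins (left out, the last holds). The fingers move at their own pace and stop on an object; "squeeze" is the grip in N (left out, the last holds). Time passes only in rows, so rows that repeat a pose let the fingers close, or fill a call up. It gives the time, the measured TCP pose, the force, the opening and the grip force at its end, in the units of the state.
- telemetry.observe(): the state, without advancing time (a new reading comes with each control period).
- cams.read_camera(name): name is "scene" or "top" or "wrist"; returns the picture (384x512x3 uint8, red, green, blue); there is no depth.
- cams.get_calibration(name): a dict with "camera_matrix" (3x3 intrinsics, pixels), "rvec" (rotation vector, rad) and "tvec" (3), from world to camera coordinates, as OpenCV has them. Camera axes: x right, y down, z forward; pixel columns grow to the right and rows downward; lengths in m; the calibration is good to about 2 mm. A picture is of the moment at which its call begins: read the wrist's pose just before it. get_calibration takes no time and is no camera call; for the wrist camera it gives the pose at the moment of the call.
- bot.sign_off(): hands the job in; it is judged then, once.
The state is a dict: "time_s": time; "joints": joint angles; "joint_vel": joint speeds; "joint_efforts": joint torques, N m; "eef_pos": TCP position; "orientation": TCP orientation; "wrist_force": force on the tool from outside, world axes, zero at the start; "moment": the same for the moment, N m; "grip_width": finger opening in m; "grip_force": force on a finger pad.
Only numpy, scipy, OpenCV 4.12 (cv2) and the standard library are available. Lean on these libraries where they do the work, as an engineer would, in place of code of your own. Each camera call takes 0.05 s, during which the arm holds its last target. There are 200 camera calls.

TASK

Take the spring stud from the parts tray and fit it into the open slot of the post that lies on the bench: enter its head lengthwise, press it down gently against its spring, and give it a clockwise quarter turn so that it springs up and locks under the lips. Then slide it along the slot, without forcing it, into the fork of the shelf bracket until it is fully home, let go, and leave the other things as they are.

Things in the scene. Friction and masses are not known exactly. Their poses are not given: they have to be found in the camera images.
- stud: Steel spring stud standing upright on its spring in the parts tray, 92 mm tall, 0.1 kg, all one piece but the spring. Origin: centre of the underside of its oblong head; x along head and handle, z up the shank. Head 34 (x) x 20.5 (y) x 8 mm. Shank 10 mm dia. to z 30, flange 23 mm dia. at z 30 to 33, boss 12 mm dia., handle bar z 36 to 64. A half turn looks and works the same.
- handle (a point): Middle of the stud's grey handle bar (stud z = 50): 46 mm long along x, in line with the head, 12 mm thick across y, 28 mm high. Grip it from above across its thickness, the fingertips clear of the flange (23 mm dia., top 17 mm below this point).
- head (a point): Top of the stud's head (stud z = 8): shoulders 7 mm long at both ends, between them a land 20 mm long (x), as wide as the head and 2.5 mm higher. Two opposite corners of the head are rounded, so inside the post it turns clockwise (seen from above) and its square corners stop against the side walls 3 degrees past a quarter turn; anticlockwise it jams at 30 degrees.
- spring_end (a point): Lower end of the free coil spring under the stud's head (stud z = -28), an 18 mm disc. The spring first pushes 3 N, then 0.9 N more per mm; after 9 mm it is solid, a hard stop. This point is fixed to the stud and does not follow the spring.
- post: Aluminium channel post lying on the bench, slot up: 420 mm long (x), 41 mm wide (y), 41 mm high. Origin: centre of its underside, z up. A steel strap 20 mm wide and 85 mm long across it holds each end (x = -195 and 195, to z = 50). Inside it is 35 mm wide, floor at z = 2.5.
- slot (a point): Middle of the slot at the top of the post (post z = 41). The slot is 22 mm wide, 0.75 mm to spare each side of the head, full length. Its lips reach from post z = 41 down to 34. Pressed down (stud origin at post z = 21.5, spring solid, to 23.5) the head can turn; after a quarter turn the spring lifts its shoulders against the lips, land between them, stud origin at post z = 26: locked.
- bracket: Grey steel shelf bracket fixed on the post, axes parallel to the post's. Origin: where the shank's axis stands when the stud is fully home in the fork, at the foot's underside (post z = 41). Foot 5 mm thick, 44 mm wide, x from -28 to 115. A shoe for the shelf stands on it from x = 58 to 115, 60 mm tall.
- fork_mouth (a point): Open end of the bracket's fork (bracket x = -28). The fork is 13 mm wide, open towards -x, its closed end at bracket x = 5, where the 10 mm shank stops with its axis at x = 0. The head does not pass through it: enter the stud in the open slot on the -x side and slide it towards +x.
- tray: Shallow steel parts tray, 100 x 180 x 16 mm, floor 3 mm thick. Origin: centre of its underside. The stud and the levelling foot stand in it.
- foot: Bystander: levelling foot in the tray, black round pad 42 mm dia. with an upright threaded rod 10 mm dia., 68 mm tall in all. Origin: centre of its underside.
- cartridge: Bystander: sealant cartridge standing on the bench, 49 mm dia., 270 mm tall with nozzle. Origin: centre of its underside.
- wrench: Bystander: open-ended wrench lying flat on the bench, 180 mm long along its x, 8 mm high. Origin: its middle, on the bench.
- tub: Bystander: white plastic tub, 68 mm dia., 65 mm tall. Origin: centre of its underside.
Things that resemble listed ones, but are neither listed nor needed, are in the scene too. What is shaped like the stud but turquoise is not meant.

How it is judged:
By the outcome, as a careful person would: the job done as asked, in the order asked, and still so for the second after the job is handed in, with the robot touching nothing.
It also fails if it takes over 64 s, if anything falls off the work surface, if the arm or the gripper's body presses on something with over 40 N, if the wrist force passes 120 N, or if a joint passes its speed limit or range.

## Working session

There is one attempt and no reset: what is moved stays moved. The work goes in short steps, Python scripts to look and compute and a tool call to move; the robot and the scene stay as the last step left them, time stands still between calls to the robot, and variables do not carry over. Pictures are saved under pics/ and viewed, at most 10 in all, crops included, and the job is handed in when it is done.

Besides the shell and the picture viewer there is one more tool, called as name([rows], argument=value, ...), one row to a line, values as JSON. servo_tool: Moves the arm, as the interface text tells. Its arguments: {"type":"object","properties":{"series":{"type":"array"},"fingers":{"type":"number"},"squeeze":{"type":"number"}},"required":["series"]}

```bash
mkdir -p pics; ls; python3 - <<'E'
from workcell import telemetry, cams, bot
import cv2,numpy as np
s=telemetry.observe(); print(s, bot.grip_point_offset)
for n in ["scene","top","wrist"]:
    c=cams.get_calibration(n); print(n,c)
    im=cams.read_camera(n); cv2.imwrite(f"pics/{n}0.png",cv2.resize(im[:,:,::-1],(768,576) ,interpolation=cv2.INTER_CUBIC)); np.save(f"{n}0.npy",im)
E
```

```text
pics
{'time_s': 0.0, 'joints': array([ 1.37578883,  0.68997927, -0.19451268,  1.56639777,  0.15729463,
        0.90248696, -0.21507044]), 'joint_vel': array([ 0.00028653,  0.00026378,  0.00076624,  0.00152146, -0.00026853,
        0.00032511,  0.00015596]), 'joint_efforts': array([-7.23710436e-04, -5.39608598e+01, -1.26671836e+00, -1.58546036e+01,
        9.09853843e-03,  9.30757349e-03, -4.27357376e-07]), 'eef_pos': array([ 0.14155751, -0.60806655,  0.23047264]), 'orientation': array([-9.23760668e-04,  9.93455951e-01,  1.14212041e-01, -1.73842614e-04]), 'wrist_force': array([ 0.69925719, -0.06838885,  0.56843937]), 'moment': array([-3.55891815e-02, -5.54079622e-03, -8.77375103e-05]), 'grip_force': 0.0, 'grip_width': 0.08530529967312057} 0.0187
scene {'camera_matrix': array([[459.74194185,   0.        , 258.31358199],
       [  0.        , 459.74194185, 191.63826601],
       [  0.        ,   0.        ,   1.        ]]), 'rvec': array([ 2.09154182,  1.38638302, -0.48160889]), 'tvec': array([-0.20812343, -0.30976618,  1.5508666 ])}
top {'camera_matrix': array([[432.04774709,   0.        , 258.26164102],
       [  0.        , 432.04774709, 201.04460328],
       [  0.        ,   0.        ,   1.        ]]), 'rvec': array([ 2.16190828, -2.21019768,  0.07141873]), 'tvec': array([0.01674275, 0.53352728, 1.32431269])}
wrist {'camera_matrix': array([[290.75970945,   0.        , 249.76937019],
       [  0.        , 290.75970945, 189.19776711],
       [  0.        ,   0.        ,   1.        ]]), 'rvec': array([-2.26544688,  1.7992747 ,  0.27753164]), 'tvec': array([-0.62452356, -0.03865223,  0.37979222])}
```

View pics/scene0.png

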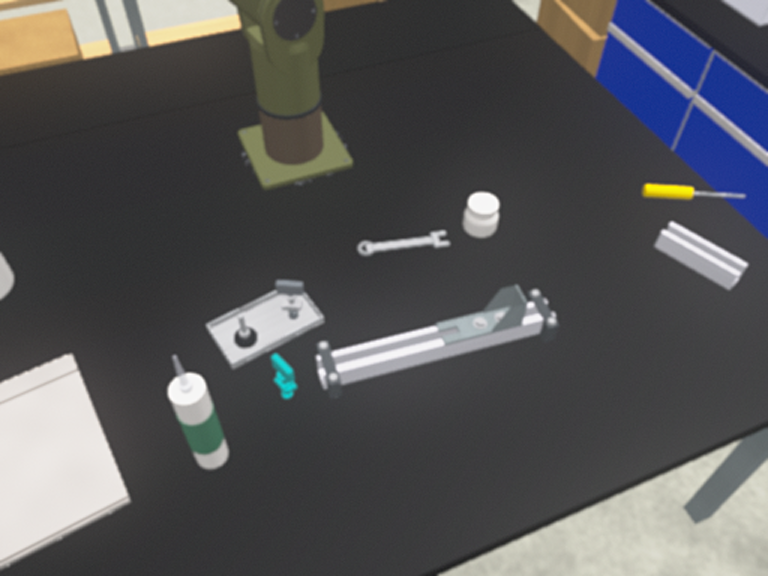

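View pics/top0.png

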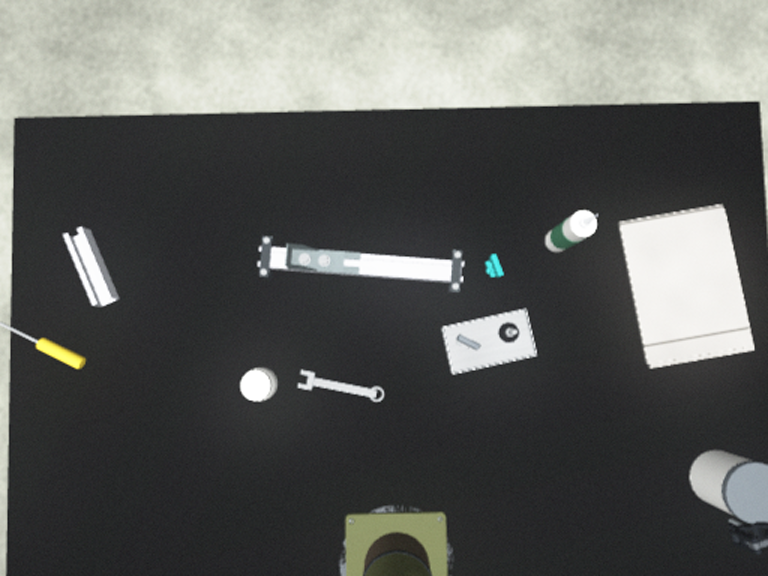

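Scene view: the stud stands in the tray at (290,300), the foot at (245,335), and the post's open side faces the tray. Top view: handle at (468,341), fork mouth at about (358,262), straps at (265,257) and (456,270). So post +x runs roughly along world +y.

```bash
cat > h.py <<'E'
import numpy as np, cv2
from scipy.spatial.transform import Rotation as R
from workcell import telemetry, cams, bot
def ray(cal,px):
    K=cal["camera_matrix"]; Rm=cv2.Rodrigues(cal["rvec"])[0]; t=cal["tvec"].ravel()
    p=np.atleast_2d(np.array(px,float)); d=np.c_[p,np.ones(len(p))]@np.linalg.inv(K).T@Rm
    return -Rm.T@t, d
def onplane(cal,px,z):
    o,d=ray(cal,px); return o+d*((z-o[2])/d[:,2])[:,None]
def proj(cal,P):
    return cv2.projectPoints(np.atleast_2d(np.array(P,float)),cal["rvec"],cal["tvec"],cal["camera_matrix"],None)[0][:,0]
def pose():
    s=telemetry.observe(); q=s["orientation"]; return s["eef_pos"],R.from_quat([q[1],q[2],q[3],q[0]]),s
def blobs(mask,amin=20):
    cs=cv2.findContours(mask.astype(np.uint8),cv2.RETR_EXTERNAL,cv2.CHAIN_APPROX_NONE)[0]
    return [(cv2.contourArea(c),cv2.minAreaRect(c)) for c in cs if cv2.contourArea(c)>amin]
E
python3 - <<'E'
from h import *
c=cams.get_calibration("top"); 
f=lambda p,z: onplane(c,np.array(p)*2/3.,z).round(4)
print("handle",f([(457,335),(480,347)],.095))
print("strap",f([(265,257),(456,270)],.05)); print("fork mouth",f([(358,262)],.046)); print("foot",f([(510,332)],.068))
p,r,s=pose(); print(p,r.as_matrix().round(3)); 
E
```

```text
handle [[ 0.4604 -0.129   0.095 ]
 [ 0.4362 -0.173   0.095 ]]
strap [[ 0.6279  0.2516  0.05  ]
 [ 0.5927 -0.1356  0.05  ]]
fork mouth [[0.6139 0.063  0.046 ]]
foot [[ 0.4644 -0.2373  0.068 ]]
[ 0.14159475 -0.60823426  0.23066836] [[ 0.974  0.227 -0.   ]
 [ 0.227 -0.974  0.001]
 [-0.    -0.001 -1.   ]]
```

```bash
cat >> h.py <<'E'
def plan(target,yaw_deg):
    """shift/turn in tool axes to bring TCP to target, tool x at yaw, pointing straight down"""
    p,r,s=pose(); c,sn=np.cos(np.radians(yaw_deg)),np.sin(np.radians(yaw_deg))
    Rt=R.from_matrix(np.array([[c,sn,0],[sn,-c,0],[0,0,-1]]))
    print("at",p.round(4),"yaw",np.degrees(np.arctan2(*r.as_matrix()[[1,0],[0,0]])).round(2),"t",round(s["time_s"],2),"F",s["wrist_force"].round(2))
    print("dp",r.inv().apply(np.array(target)-p).round(4),"rot",(r.inv()*Rt).as_rotvec().round(4))
E
python3 - <<'E'
from h import *
c=cams.get_calibration("wrist"); Rm=cv2.Rodrigues(c["rvec"])[0]; p,r,s=pose()
print("cam in tool",r.inv().apply(-Rm.T@c["tvec"].ravel()-p).round(4)); print((r.inv().as_matrix()@Rm.T).round(3))
plan([.448,-.151,.23],61.2)
E
```

```text
cam in tool [ 0.0759  0.0009 -0.1419]
[[-0.001 -0.955 -0.298]
 [ 1.    -0.001 -0.001]
 [ 0.001 -0.298  0.955]]
at [ 0.1416 -0.6082  0.2307] yaw 13.11 t 0.15 F [-0.56 -0.03  0.38]
dp [ 0.4021 -0.3758  0.0012] rot [-1.400e-03 -5.000e-04 -8.393e-01]
```

servo_tool([
  {"dp": [0.04,-0.037,0],"delta_rot": [0,0,-0.105]},
  {"dp": [0.09,-0.084,0],"delta_rot": [0,0,-0.21]},
  {"dp": [0.14,-0.131,0],"delta_rot": [0,0,-0.315]},
  {"dp": [0.19,-0.178,0],"delta_rot": [0,0,-0.42]},
  {"dp": [0.245,-0.229,0],"delta_rot": [0,0,-0.525]},
  {"dp": [0.3,-0.28,0],"delta_rot": [0,0,-0.63]},
  {"dp": [0.355,-0.332,0],"delta_rot": [0,0,-0.735]},
  {"dp": [0.402,-0.376,0],"delta_rot": [-0.001,0,-0.839]},
], fingers=0.2, squeeze=60)

```text
time_s: 1.15
eef_pos: [0.4165, -0.1983, 0.2313]
orientation: [0.001, 0.86, 0.51, 0.0]
wrist_force: [0.3, -0.8, 0.7]
grip_width: 0.0686
grip_force: 0.0
```

```bash
python3 - <<'E'
from h import *
plan([.448,-.151,.18],61.2)
c=cams.get_calibration("wrist"); im=cams.read_camera("wrist"); np.save("w1.npy",im); import pickle; pickle.dump(c,open("w1.pkl","wb"))
cv2.imwrite("pics/w1.png",cv2.resize(im[:,:,::-1],(768,576),interpolation=cv2.INTER_CUBIC))
print(proj(c,[.448,-.151,.095])*1.5)
E
```

```text
at [ 0.4165 -0.1983  0.2313] yaw 61.36 t 1.15 F [ 0.29 -0.82  0.67]
dp [0.0567 0.0049 0.0513] rot [0.0013 0.0006 0.0028]
[[382.02672781 179.18011487]]
```

View pics/w1.png

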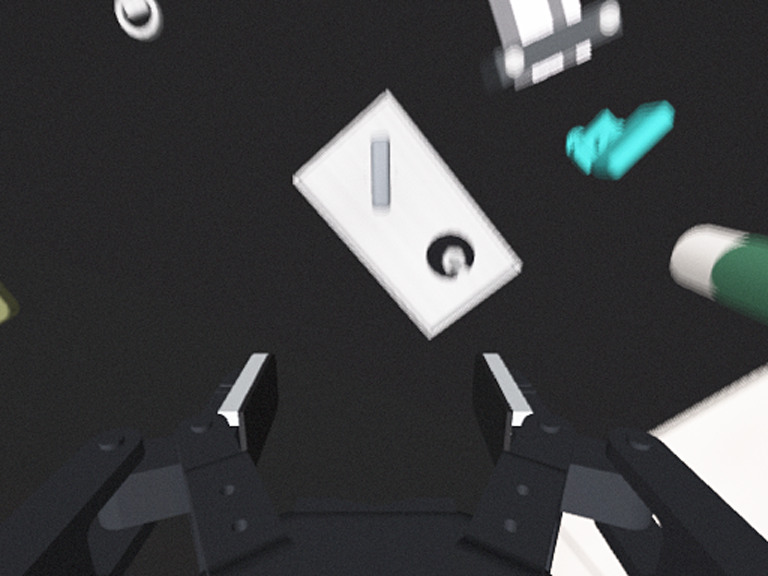

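Handle at (380,172) matches the predicted (382,179). The picture is blurred by motion, so I settle lower and measure again.

servo_tool([
  {"dp": [0,0,0.01],"delta_rot": [0,0,0]},
  {"dp": [0,0,0.02],"delta_rot": [0,0,0]},
  {"dp": [0,0,0.03],"delta_rot": [0,0,0]},
  {"dp": [0,0,0.04],"delta_rot": [0,0,0]},
  {"dp": [0,0,0.04],"delta_rot": [0,0,0]},
  {"dp": [0,0,0.04],"delta_rot": [0,0,0]},
  {"dp": [0,0,0.04],"delta_rot": [0,0,0]},
  {"dp": [0,0,0.04],"delta_rot": [0,0,0]},
])

```text
time_s: 2.2
eef_pos: [0.4158, -0.2, 0.1916]
orientation: [0.001, 0.861, 0.509, 0.0]
wrist_force: [-0.1, 0.8, -0.1]
grip_width: 0.068
grip_force: 0.0
```

```bash
python3 - <<'E'
from h import *
c=cams.get_calibration("wrist"); im=cams.read_camera("wrist"); np.save("w2.npy",im)
g=proj(c,[.448,-.151,.095])[0]; print("pred",g)
x0,y0=int(g[0])-75,max(int(g[1])-75,0); cr=im[y0:y0+150,x0:x0+150]
hsv=cv2.cvtColor(im,cv2.COLOR_RGB2HSV); q=tuple(g.astype(int)[::-1]); print(im[q],hsv[q])
cv2.imwrite("pics/w2.png",cv2.resize(cr[:,:,::-1],(600,600),interpolation=cv2.INTER_CUBIC)); print(x0,y0)
ref=im[q].astype(int); m=np.abs(im.astype(int)-ref).sum(2)<40
for a,b in blobs(m,100): print(a,b,onplane(c,cv2.boxPoints(b),.095).round(4)[:,:2].tolist())
plan([.448,-.151,.19],61.2)
E
```

```text
pred [255.01423624 120.57668269]
[191 195 205] [111  17 205]
180 45
328.5 ((337.33648681640625, 255.70518493652344), (48.56487274169922, 9.536751747131348), 58.78159713745117) [[0.4507, -0.2705], [0.4592, -0.2695], [0.4623, -0.3205], [0.4534, -0.3218]]
339.5 ((161.8502960205078, 254.6910858154297), (9.816469192504883, 46.36884689331055), 28.610462188720703) [[0.2914, -0.2245], [0.3331, -0.1994], [0.3374, -0.2071], [0.2956, -0.2327]]
144.5 ((321.1831359863281, 210.39137268066406), (4.152393341064453, 77.79380798339844), 53.61565017700195) [[0.4278, -0.2514], [0.4942, -0.2385], [0.4949, -0.2423], [0.4283, -0.2555]]
299.0 ((484.5172424316406, 186.70689392089844), (36.02489471435547, 12.070197105407715), 21.801406860351562) [[0.5799, -0.2858], [0.5861, -0.2779], [0.6079, -0.3035], [0.6019, -0.3118]]
441.5 ((253.0, 118.5), (55.0, 10.0), 90.0) [[0.4539, -0.1287], [0.4608, -0.1324], [0.4404, -0.1701], [0.4332, -0.1661]]
at [ 0.4157 -0.2     0.1915] yaw 61.18 t 2.25 F [ 0.37 -0.94  0.24]
dp [0.0585 0.0046 0.0015] rot [ 0.0015  0.0004 -0.0004]
```

View pics/w2.png

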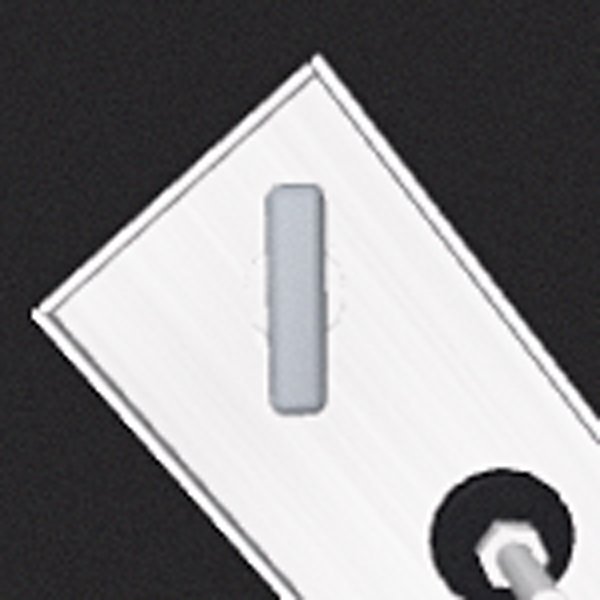

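Crop: handle sharp, spanning (267–325, 185–413) in the crop; foot rod at lower right, clear of it. I refine with a mask and compute the shift.

```bash
cat >> h.py <<'E'
def yaw():
    p,r,s=pose(); return np.degrees(np.arctan2(*r.as_matrix()[[1,0],[0,0]]))
E
python3 - <<'E'
from h import *
c=cams.get_calibration("wrist"); im=np.load("w2.npy")
m=np.zeros(im.shape[:2],bool); m[85:155,238:270]=im[85:155,238:270].min(2)<218
for a,b in blobs(m,200):
    P=onplane(c,cv2.boxPoints(b),.095)[:,:2]; print(a,b); ctr=P.mean(0); e=[P[1]-P[0],P[2]-P[1]]; L=[np.hypot(*v) for v in e]; v=e[int(np.argmax(L))]; ya=np.degrees(np.arctan2(v[1],v[0]))
    print(ctr,L,ya)
c3=cv2.findContours(m.astype(np.uint8),0,1)[0]; k=max(c3,key=cv2.contourArea); print(cv2.fitLine(k,cv2.DIST_L2,0,.01,.01).ravel())
# scene/top cross-check
t=cams.get_calibration("top"); g=np.load("top0.npy"); q=proj(t,[.447,-.151,.095])[0].astype(int); sub=g[q[1]-12:q[1]+13,q[0]-14:q[0]+15]; mm=np.zeros(g.shape[:2],bool); mm[q[1]-12:q[1]+13,q[0]-14:q[0]+15]=sub.min(2)<185
for a,b in blobs(mm,20): print("top",a,b,onplane(t,b[0],.095))
plan([ctr[0],ctr[1],.12],ya%180)
E
```

```text
818.5 ((253.5, 119.5), (57.0, 15.0), 90.0)
[ 0.44698875 -0.15021025] [np.float64(0.011656439434731033), np.float64(0.0444400533342109)] -118.20918837611919
[1.4028165e-02 9.9990159e-01 2.5371852e+02 1.1928889e+02]
top 58.5 ((311.8000183105469, 227.90000915527344), (16.546903610229492, 4.472135543823242), 26.56505012512207) [[ 0.4466698  -0.14944203  0.095     ]]
at [ 0.4157 -0.2     0.1915] yaw 61.18 t 2.25 F [ 0.37 -0.94  0.24]
dp [0.0588 0.0033 0.0715] rot [ 0.0015  0.0004 -0.0107]
```

servo_tool([
  {"dp": [0.02,0.001,0],"delta_rot": [0,0,-0.007]},
  {"dp": [0.04,0.002,0],"delta_rot": [0,0,-0.014]},
  {"dp": [0.059,0.0033,0],"delta_rot": [0.0015,0,-0.02]},
  {"dp": [0.059,0.0033,0.02],"delta_rot": [0.0015,0,-0.02]},
  {"dp": [0.059,0.0033,0.04],"delta_rot": [0.0015,0,-0.02]},
  {"dp": [0.059,0.0033,0.055],"delta_rot": [0.0015,0,-0.02]},
  {"dp": [0.059,0.0033,0.06],"delta_rot": [0.0015,0,-0.02]},
  {"dp": [0.059,0.0033,0.06],"delta_rot": [0.0015,0,-0.02]},
])

```text
time_s: 3.25
eef_pos: [0.447, -0.1499, 0.1313]
orientation: [-0.0, 0.856, 0.518, -0.0]
wrist_force: [-0.8, -0.2, 0.2]
grip_width: 0.0682
grip_force: 0.0
```

```bash
python3 - <<'E'
from h import *
plan([.447,-.1502,.0675],62.4)
c=cams.get_calibration("wrist"); im=cams.read_camera("wrist"); np.save("w3.npy",im)
g=proj(c,[.447,-.1502,.095])[0].astype(int); print(g); x0,y0=g[0]-40,g[1]-60
m=np.zeros(im.shape[:2],bool); m[y0:y0+120,x0:x0+80]=im[y0:y0+120,x0:x0+80].min(2)<218
for a,b in blobs(m,200):
    P=onplane(c,cv2.boxPoints(b),.095)[:,:2]; print(a,b,P.round(4).tolist(),P.mean(0))
E
```

```text
at [ 0.447  -0.1499  0.1313] yaw 62.33 t 3.25 F [-0.8  -0.24  0.21]
dp [-0.0002  0.0002  0.0638] rot [-0.0006  0.0005 -0.0012]
[249 218]
1085.0 ((231.5, 253.0), (45.0, 48.0), 0.0) [[0.4005, -0.1768], [0.4192, -0.1445], [0.4459, -0.1586], [0.4287, -0.1916]] [ 0.42355622 -0.1678665 ]
284.5 ((234.36978149414062, 248.9943084716797), (79.98121643066406, 4.607213973999023), 47.48955535888672) [[0.4201, -0.1385], [0.4232, -0.1376], [0.4345, -0.1945], [0.4312, -0.1957]] [ 0.42722434 -0.16658256]
1231.0 ((252.0, 211.0), (72.0, 22.0), 90.0) [[0.4559, -0.1216], [0.4682, -0.128], [0.4451, -0.1734], [0.4318, -0.1664]] [ 0.4502368  -0.14734522]
```

servo_tool([
  {"dp": [0,0.0008,0.01],"delta_rot": [0,0,0]},
  {"dp": [0,0.0008,0.02],"delta_rot": [0,0,0]},
  {"dp": [0,0.0008,0.03],"delta_rot": [0,0,0]},
  {"dp": [0,0.0008,0.04],"delta_rot": [0,0,0]},
  {"dp": [0,0.0008,0.05],"delta_rot": [0,0,0]},
  {"dp": [0,0.0008,0.06],"delta_rot": [0,0,0]},
  {"dp": [0,0.0008,0.0635],"delta_rot": [0,0,0]},
  {"dp": [0,0.0008,0.0635],"delta_rot": [0,0,0]},
])

```text
time_s: 4.3
eef_pos: [0.4475, -0.1503, 0.0675]
orientation: [-0.0, 0.856, 0.518, -0.001]
wrist_force: [-0.2, -0.4, -0.0]
grip_width: 0.0685
grip_force: 0.0
```

servo_tool([
  {"dp": [0,0,0],"delta_rot": [0,0,0]},
  {"dp": [0,0,0],"delta_rot": [0,0,0]},
  {"dp": [0,0,0],"delta_rot": [0,0,0]},
  {"dp": [0,0,0],"delta_rot": [0,0,0]},
  {"dp": [0,0,0],"delta_rot": [0,0,0]},
  {"dp": [0,0,0],"delta_rot": [0,0,0]},
  {"dp": [0,0,0],"delta_rot": [0,0,0]},
  {"dp": [0,0,0],"delta_rot": [0,0,0]},
], fingers=1, squeeze=60)

```text
time_s: 5.3
eef_pos: [0.4477, -0.1504, 0.0678]
orientation: [-0.0, 0.856, 0.517, -0.0]
wrist_force: [0.9, 0.2, 2.7]
grip_width: 0.011
grip_force: 61.4
```

servo_tool([
  {"dp": [0,0,-0.005],"delta_rot": [0,0,0]},
  {"dp": [0,0,-0.02],"delta_rot": [0,0,0]},
  {"dp": [0,0,-0.04],"delta_rot": [0,0,0]},
  {"dp": [0,0,-0.06],"delta_rot": [0,0,0]},
  {"dp": [0,0,-0.08],"delta_rot": [0,0,0]},
  {"dp": [0,0,-0.09],"delta_rot": [0,0,0]},
  {"dp": [0,0,-0.09],"delta_rot": [0,0,0]},
  {"dp": [0,0,-0.09],"delta_rot": [0,0,0]},
])

```text
time_s: 6.3
eef_pos: [0.4471, -0.1502, 0.1572]
orientation: [-0.001, 0.856, 0.517, -0.001]
wrist_force: [-0.3, 0.6, -1.5]
grip_width: 0.0112
grip_force: 60.9
```

```bash
python3 - <<'E'
from h import *
plan([.6067,.0182,.158],84.8); print(pose()[2]["grip_width"])
E
```

```text
at [ 0.4471 -0.1502  0.1572] yaw 62.33 t 6.3 F [-0.26  0.64 -1.5 ]
dp [ 0.2233  0.0631 -0.0011] rot [-0.002   0.0004 -0.3922]
0.011165994932106706
```

servo_tool([
  {"dp": [0.03,0.009,0],"delta_rot": [0,0,-0.05]},
  {"dp": [0.07,0.02,0],"delta_rot": [0,0,-0.12]},
  {"dp": [0.11,0.031,0],"delta_rot": [0,0,-0.19]},
  {"dp": [0.15,0.042,0],"delta_rot": [0,0,-0.26]},
  {"dp": [0.19,0.054,0],"delta_rot": [0,0,-0.33]},
  {"dp": [0.223,0.063,0],"delta_rot": [0,0,-0.392]},
  {"dp": [0.223,0.063,0],"delta_rot": [0,0,-0.392]},
  {"dp": [0.223,0.063,0],"delta_rot": [0,0,-0.392]},
])

```text
time_s: 7.3
eef_pos: [0.6058, 0.0171, 0.1564]
orientation: [-0.001, 0.739, 0.674, -0.002]
wrist_force: [-0.4, 0.2, -1.3]
grip_width: 0.0109
grip_force: 60.9
```

servo_tool([
  {"dp": [0,0,0],"delta_rot": [0,0,0]},
  {"dp": [0,0,0],"delta_rot": [0,0,0]},
  {"dp": [0,0,0],"delta_rot": [0,0,0]},
  {"dp": [0,0,0],"delta_rot": [0,0,0]},
  {"dp": [0,0,0],"delta_rot": [0,0,0]},
  {"dp": [0,0,0],"delta_rot": [0,0,0]},
  {"dp": [0,0,0],"delta_rot": [0,0,0]},
  {"dp": [0,0,0],"delta_rot": [0,0,0]},
])

```text
time_s: 8.3
eef_pos: [0.607, 0.018, 0.1576]
orientation: [-0.0, 0.739, 0.674, -0.0]
wrist_force: [0.1, 0.3, -1.0]
grip_width: 0.011
grip_force: 60.9
```

```bash
python3 - <<'E'
from h import *
import pickle
plan([.6067,.0182,.158],84.8)
c=cams.get_calibration("wrist"); im=cams.read_camera("wrist"); np.save("w4.npy",im); pickle.dump((c,pose()[0],yaw()),open("w4.pkl","wb"))
t=cams.read_camera("top"); np.save("top4.npy",t)
cv2.imwrite("pics/w4.png",cv2.resize(im[:,:,::-1],(768,576),interpolation=cv2.INTER_CUBIC))
E
```

```text
at [0.607  0.018  0.1576] yaw 84.79 t 8.3 F [ 0.09  0.27 -1.  ]
dp [ 0.0002 -0.0003 -0.0004] rot [-0.0007  0.0002 -0.0002]
```

View pics/w4.png

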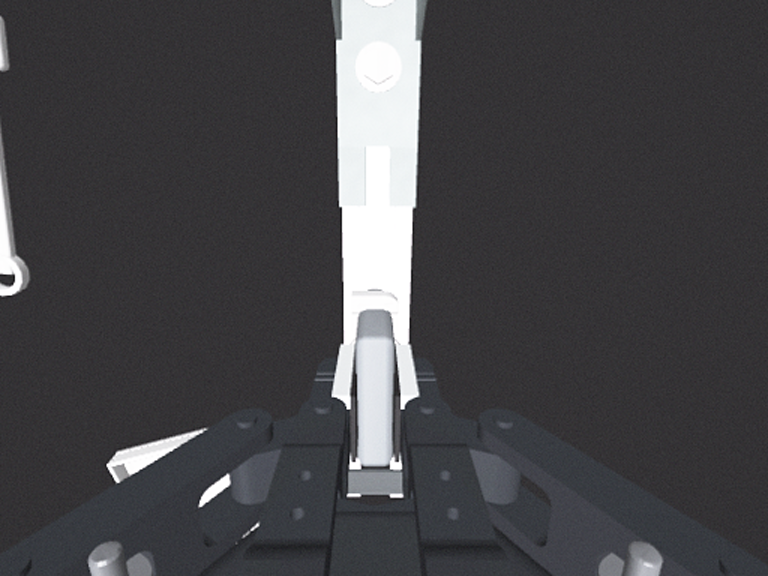

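Wrist view: held handle centred at column ~375 (row 310–465), post edges at columns 343 and 412, bracket foot 340–416 with the fork mouth at row 205 and fork 366–389. The slot looks washed out, so I use the edges at subpixel level.

```bash
python3 - <<'E'
from h import *
import pickle
c,p,ya=pickle.load(open("w4.pkl","rb")); im=np.load("w4.npy"); g=cv2.cvtColor(im,cv2.COLOR_RGB2GRAY).astype(float)
for r in (150,165,175,110,128): print(r,im[r,224:280].min(1))
def edge(r,a,b,th):
    v=g[r,a:b+1]; s=np.sign(v-th); i=np.flatnonzero(s[1:]!=s[:-1]); 
    return a+i[0]+(th-v[i[0]])/(v[i[0]+1]-v[i[0]]) if len(i) else np.nan
tx=np.array([np.cos(np.radians(ya)),np.sin(np.radians(ya))]); ty=np.array([tx[1],-tx[0]])
def rep(n,rows,z,L,Rr,th):
    e=np.array([[(edge(r,*L,th),r),(edge(r,*Rr,th),r)] for r in rows]); P=[onplane(c,e[:,k],z)[:,:2]-p[:2] for k in (0,1)]
    m=(P[0]+P[1])/2; x=m@tx; y=m@ty; f=np.polyfit(x,y,1); w=(P[1]-P[0])@ty
    print(n,"width",w.mean().round(4),w.std().round(5),"centre y at x=0",f[1].round(5),"mean",y.mean().round(5),"xmean",x.mean().round(4),"slope deg",np.degrees(np.arctan(f[0])).round(3))
rep("post",range(142,190),.041,(220,238),(265,285),140)
rep("foot",range(60,134),.046,(215,235),(268,290),140)
G=g
print("handle cols",im[240,225:275].min(1),im[280,225:275].min(1))
print("fork", im[110:140,250].min(1), "foot col", im[120:150,235].min(1))
print("handle column", im[190:320,250].min(1))
print(proj(c,[np.r_[p[:2]+a*tx+b*ty,p[2]+.0275] for a in(.023,-.023) for b in (-.006,.006)]).round(1))
E
```

```text
150 [ 49  50  53  32 255 255 255 255 255 255 255 255 255 255 255 255 255 255
 255 255 255 255 255 255 255 255 255 255 255 255 255 255 255 255 255 255
 255 255 255 254 255 255 255 255 255 255 255 255 255 255 244  36  51  47
  52  54]
165 [ 50  49  49  35 218 255 255 255 255 255 255 255 255 255 255 255 255 255
 255 255 255 255 255 255 255 255 255 255 255 255 255 255 255 255 255 255
 255 255 255 255 255 255 255 255 255 255 255 255 255 255 134  45  51  54
  45  48]
175 [ 49  50  49  40 124 255 255 255 255 255 255 255 255 255 255 255 255 255
 255 255 255 255 255 255 255 255 255 255 255 255 255 255 255 255 255 255
 255 255 255 255 255 255 255 255 255 255 255 255 255 255  76  48  51  51
  52  52]
110 [ 42 135 236 241 239 238 239 239 239 237 239 239 238 239 238 239 238 240
 238 223 255 255 255 255 255 255 255 255 255 255 255 255 255 255 255 251
 232 239 241 238 239 238 239 239 239 238 239 239 238 239 238 240 245 194
  81  43]
128 [ 48  83 236 243 240 239 240 240 238 238 239 239 238 239 239 239 240 240
 239 224 255 255 255 255 255 255 255 255 255 255 255 255 255 255 255 249
 238 239 240 239 2
[... 829 characters left out ...]
38 239 239 238 239 239 239 239 237 240 238 252
 255 255 255 255 255 255 255 255 255 255 255 255]
handle column [255 255 231 168 235 234 234 249 254 254 254 254 254 254 255 255 180 147
 155 153 152 156 157 155 156 157 158 159 161 161 161 156 162 165 182 196
 222 231 230 230 227 227 227 228 227 227 228 228 227 228 227 227 227 227
 227 228 227 227 226 225 227 228 227 227 227 226 227 228 225 227 226 227
 228 226 226 226 224 228 225 225 227 223 225 226 226 226 227 225 225 223
 227 227 225 225 225 225 225 223 222 222 221 225 224 225 225 224 222 222
 223 223 226 224 225 227 223 222 226 222 220 202 156  57  67 107 119 142
 143 144 142 144]
[[235.8 226.2]
 [263.7 226.2]
 [237.3 314.8]
 [262.4 314.8]]
```

```bash
python3 - <<'E'
from h import *
import pickle
c,p,ya=pickle.load(open("w4.pkl","rb")); im=np.load("w4.npy"); g=cv2.cvtColor(im,cv2.COLOR_RGB2GRAY).astype(float)
cr=g[135:235,215:285]; cr=np.clip((cr-200)/55,0,1)**3*255
h=np.clip(g[215:325,215:285],0,255)
cv2.imwrite("pics/w4c.png",np.hstack([cv2.resize(cr.astype(np.uint8),(420,600),interpolation=cv2.INTER_NEAREST),cv2.resize(h.astype(np.uint8),(350,600))]))
tx=np.array([np.cos(np.radians(ya)),np.sin(np.radians(ya))]); ty=np.array([tx[1],-tx[0]])
o=p[2]-.0368
print("pred head top front corners",proj(c,[np.r_[p[:2]+.017*tx+b*ty,o+.008] for b in (-.01025,.01025)]).round(1).tolist(),"flange front",proj(c,np.r_[p[:2]+.0115*tx,o+.033]).round(1))
E
```

```text
pred head top front corners [[233.4, 197.1], [266.4, 197.1]] flange front [[249.9 221.5]]
```

View pics/w4c.png

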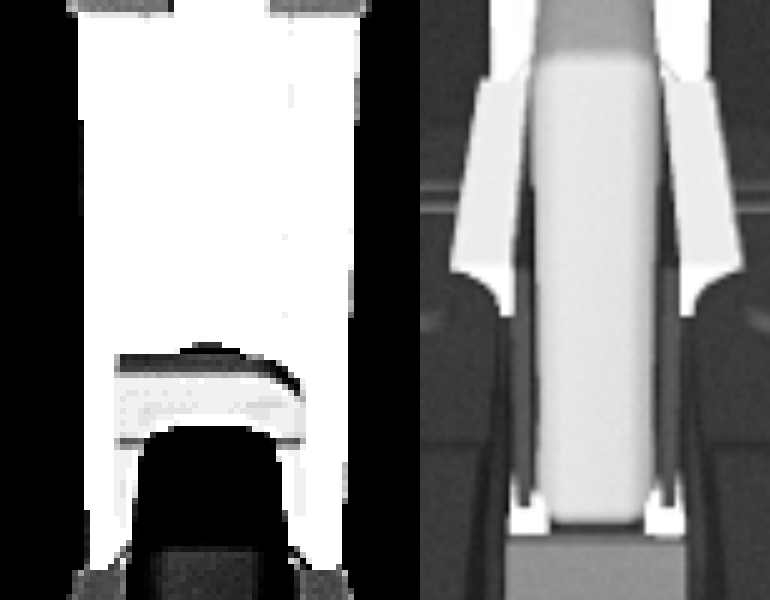

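Contrast crop: the head is centred at column 249.7 (predicted 249.9), so the stud sits on the tool axis. A faint right-hand slot edge near column 263 agrees with a post centre about +0.9 mm in tool y and 0.4° off in yaw. I correct both and lower the head to just above the slot.

servo_tool([
  {"dp": [0,0.0009,0],"delta_rot": [0,0,0.0066]},
  {"dp": [0,0.0009,0.01],"delta_rot": [0,0,0.0066]},
  {"dp": [0,0.0009,0.025],"delta_rot": [0,0,0.0066]},
  {"dp": [0,0.0009,0.04],"delta_rot": [0,0,0.0066]},
  {"dp": [0,0.0009,0.055],"delta_rot": [0,0,0.0066]},
  {"dp": [0,0.0009,0.068],"delta_rot": [0,0,0.0066]},
  {"dp": [0,0.0009,0.074],"delta_rot": [0,0,0.0066]},
  {"dp": [0,0.0009,0.074],"delta_rot": [0,0,0.0066]},
])

```text
time_s: 9.4
eef_pos: [0.6077, 0.0179, 0.0832]
orientation: [-0.0, 0.741, 0.672, -0.001]
wrist_force: [0.5, -0.2, -0.7]
grip_width: 0.0108
grip_force: 60.9
```

servo_tool([
  {"dp": [0,0,0],"delta_rot": [0,0,0]},
  {"dp": [0,0,0],"delta_rot": [0,0,0]},
  {"dp": [0,0,0],"delta_rot": [0,0,0]},
  {"dp": [0,0,0],"delta_rot": [0,0,0]},
  {"dp": [0,0,0],"delta_rot": [0,0,0]},
  {"dp": [0,0,0],"delta_rot": [0,0,0]},
  {"dp": [0,0,0],"delta_rot": [0,0,0]},
  {"dp": [0,0,0],"delta_rot": [0,0,0]},
])

```text
time_s: 10.4
eef_pos: [0.6079, 0.0179, 0.0836]
orientation: [-0.0, 0.741, 0.672, -0.0]
wrist_force: [-0.4, 0.4, -0.6]
grip_width: 0.0106
grip_force: 60.9
```

```bash
cat >> h.py <<'E'
def edge(g,r,a,b,th):
    v=g[r,a:b+1]; s=np.sign(v-th); i=np.flatnonzero(s[1:]!=s[:-1])
    return a+i[0]+(th-v[i[0]])/(v[i[0]+1]-v[i[0]]) if len(i) else np.nan
def rep(n,g,c,p,ya,rows,z,L,Rr,th):
    tx=np.array([np.cos(np.radians(ya)),np.sin(np.radians(ya))]); ty=np.array([tx[1],-tx[0]])
    e=np.array([[(edge(g,r,*L,th),r),(edge(g,r,*Rr,th),r)] for r in rows]); P=[onplane(c,e[:,k],z)[:,:2]-p[:2] for k in (0,1)]
    m=(P[0]+P[1])/2; ok=np.isfinite(m[:,0]); m=m[ok]; x=m@tx; y=m@ty; f=np.polyfit(x,y,1); w=((P[1]-P[0])@ty)[ok]
    print(n,"width",w.mean().round(4),w.std().round(5),"y at x=0",f[1].round(5),"mean y",y.mean().round(5),"x",x.mean().round(4),"slope",np.degrees(np.arctan(f[0])).round(3),"cols",e[ok][:,:,0].mean(0).round(2))
E
python3 - <<'E'
from h import *
import pickle
c=cams.get_calibration("wrist"); p,r,s=pose(); ya=yaw(); im=cams.read_camera("wrist"); np.save("w5.npy",im); pickle.dump((c,p,ya),open("w5.pkl","wb"))
print(p.round(4),ya,s["wrist_force"].round(2),s["time_s"])
g=cv2.cvtColor(im,cv2.COLOR_RGB2GRAY).astype(float)
tx=np.array([np.cos(np.radians(ya)),np.sin(np.radians(ya))])
x=lambda a,z: proj(c,np.r_[p[:2]+a*tx,z])[0].round(1)
print("mouth",x(.045,.046),"post x=.03",x(.03,.041),"head front",x(.017,p[2]-.0288), "foot far",x(.1,.046))
cr=g[90:210,200:300]; cr=np.clip((cr-200)/55,0,1)**3*255
cv2.imwrite("pics/w5c.png",np.hstack([cv2.resize(cr.astype(np.uint8),(500,600),interpolation=cv2.INTER_NEAREST)]))
for rr in (110,150,170): print(rr,np.flatnonzero(np.abs(np.diff(g[rr,150:350]))>60)+150)
E
```

```text
[0.6079 0.0179 0.0836] 84.41234462005302 [-0.42  0.44 -0.58] 10.4
mouth [249.9 149.7] post x=.03 [249.9 171.3] head front [249.9 197. ] foot far [249.8  52.7]
110 [212 286 287]
150 [213 214 284 285]
170 [217 281]
```

View pics/w5c.png

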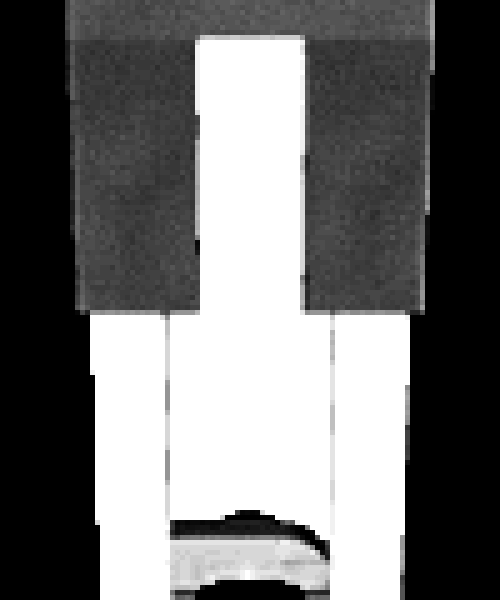

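Crop: slot edges at columns 168 and 332, head 170–330, both centred on 250. The fork mouth is at crop row 312, about 43 mm ahead. I enter the head.

servo_tool([
  {"dp": [0,0,0.003],"delta_rot": [0,0,0]},
  {"dp": [0,0,0.006],"delta_rot": [0,0,0]},
  {"dp": [0,0,0.009],"delta_rot": [0,0,0]},
  {"dp": [0,0,0.012],"delta_rot": [0,0,0]},
  {"dp": [0,0,0.014],"delta_rot": [0,0,0]},
  {"dp": [0,0,0.016],"delta_rot": [0,0,0]},
  {"dp": [0,0,0.018],"delta_rot": [0,0,0]},
  {"dp": [0,0,0.018],"delta_rot": [0,0,0]},
], squeeze=80)

```text
time_s: 11.45
eef_pos: [0.6079, 0.0179, 0.0659]
orientation: [-0.0, 0.741, 0.672, -0.0]
wrist_force: [-1.8, -0.0, 3.9]
grip_width: 0.0104
grip_force: 83.4
```

```bash
python3 - <<'E'
from h import *
plan([.6079,.0179,.0593],84.4); s=pose()[2]; print(s["moment"].round(3))
E
```

```text
at [0.6079 0.0179 0.0659] yaw 84.41 t 11.45 F [-1.78 -0.04  3.92]
dp [ 0.     -0.      0.0066] rot [-0.0005  0.0003  0.0002]
[-0.016  0.322  0.041]
```

Fz of about 4.5 N matches the spring's preload plus 1.4 mm. Now I press to about 8 mm.

servo_tool([
  {"dp": [0,0,0.001],"delta_rot": [0,0,0]},
  {"dp": [0,0,0.002],"delta_rot": [0,0,0]},
  {"dp": [0,0,0.003],"delta_rot": [0,0,0]},
  {"dp": [0,0,0.004],"delta_rot": [0,0,0]},
  {"dp": [0,0,0.005],"delta_rot": [0,0,0]},
  {"dp": [0,0,0.006],"delta_rot": [0,0,0]},
  {"dp": [0,0,0.0067],"delta_rot": [0,0,0]},
  {"dp": [0,0,0.0067],"delta_rot": [0,0,0]},
])

```text
time_s: 12.45
eef_pos: [0.608, 0.0179, 0.0596]
orientation: [0.0, 0.741, 0.672, -0.0]
wrist_force: [-2.6, -0.1, 9.5]
grip_width: 0.0106
grip_force: 84.3
```

```bash
python3 - <<'E'
from h import *
plan([.6079,.0179,.0593],-5.6); s=pose()[2]; print(s["moment"].round(3),s["joints"].round(2))
E
```

```text
at [0.608  0.0179 0.0596] yaw 84.41 t 12.45 F [-2.61 -0.05  9.48]
dp [ 0.     -0.0001  0.0003] rot [1.0000e-04 5.0000e-04 1.5709e+00]
[-0.07   0.675  0.01 ] [ 0.09  0.92 -0.35  1.73  0.51  0.58 -0.66]
```

Force 10.1 N, so about 7.9 mm compressed and the head is in its turning window. I turn clockwise in two stages about the estimated stud axis.

servo_tool([
  {"dp": [0,0,0],"delta_rot": [0,0,0.1]},
  {"dp": [0,-0.0001,0],"delta_rot": [0,0,0.2]},
  {"dp": [0,-0.00015,0],"delta_rot": [0,0,0.3]},
  {"dp": [0,-0.0002,0],"delta_rot": [0,0,0.4]},
  {"dp": [0.0001,-0.00025,0],"delta_rot": [0,0,0.5]},
  {"dp": [0.0001,-0.0003,0],"delta_rot": [0,0,0.6]},
  {"dp": [0.0001,-0.0003,0],"delta_rot": [0,0,0.7]},
  {"dp": [0.00015,-0.00035,0],"delta_rot": [0,0,0.8]},
])

```text
time_s: 13.45
eef_pos: [0.6086, 0.0184, 0.0599]
orientation: [0.0, 0.944, 0.329, 0.001]
wrist_force: [-1.2, -0.3, 8.2]
grip_width: 0.0108
grip_force: 84.3
```

```bash
python3 - <<'E'
from h import *
plan([.6079,.0179,.0593],-5.6); s=pose()[2]; print(s["moment"].round(3),s["joints"].round(2),s["grip_width"])
E
```

```text
at [0.6086 0.0184 0.0599] yaw 38.41 t 13.45 F [-1.22 -0.35  8.22]
dp [-0.0008 -0.      0.0006] rot [ 2.000e-04 -1.700e-03  7.681e-01]
[0.103 0.398 0.027] [-0.03  0.9  -0.14  1.74  0.23  0.52 -1.22] 0.01077562886354101
```

servo_tool([
  {"dp": [0,0,0.0003],"delta_rot": [0,0,0.1]},
  {"dp": [0,-0.0001,0.0003],"delta_rot": [0,0,0.2]},
  {"dp": [0,-0.00015,0.0003],"delta_rot": [0,0,0.3]},
  {"dp": [0,-0.0002,0.0003],"delta_rot": [0,0,0.4]},
  {"dp": [0.0001,-0.00025,0.0003],"delta_rot": [0,0,0.5]},
  {"dp": [0.0001,-0.0003,0.0003],"delta_rot": [0,0,0.6]},
  {"dp": [0.0001,-0.0003,0.0003],"delta_rot": [0,0,0.7]},
  {"dp": [0.00015,-0.00035,0.0003],"delta_rot": [0,0,0.771]},
])

```text
time_s: 14.45
eef_pos: [0.6082, 0.0191, 0.0595]
orientation: [-0.0, 0.999, -0.05, 0.0]
wrist_force: [-1.7, 0.3, 8.8]
grip_width: 0.0104
grip_force: 84.3
```

servo_tool([
  {"dp": [0,0,0],"delta_rot": [0,0,0]},
  {"dp": [0,0,0],"delta_rot": [0,0,0]},
  {"dp": [0,0,0],"delta_rot": [0,0,0]},
  {"dp": [0,0,0],"delta_rot": [0,0,0]},
  {"dp": [0,0,0],"delta_rot": [0,0,0]},
  {"dp": [0,0,0],"delta_rot": [0,0,0]},
  {"dp": [0,0,0],"delta_rot": [0,0,0]},
  {"dp": [0,0,0],"delta_rot": [0,0,0]},
])

```text
time_s: 15.45
eef_pos: [0.6082, 0.0191, 0.0595]
orientation: [-0.0, 0.999, -0.049, 0.0]
wrist_force: [-2.1, 1.5, 9.2]
grip_width: 0.0108
grip_force: 84.3
```

```bash
python3 - <<'E'
from h import *
plan([.6076,.0179,.0593],-5.6); s=pose()[2]; print(s["moment"].round(3),s["joints"].round(2),s["grip_width"])
E
```

```text
at [0.6082 0.0191 0.0595] yaw -5.57 t 15.45 F [-2.14  1.5   9.16]
dp [-0.0004  0.0012  0.0002] rot [-0.0008 -0.0009  0.0005]
[0.237 0.453 0.037] [-0.13  0.9   0.04  1.74 -0.07  0.49 -1.71] 0.010834783911567147
```

servo_tool([
  {"dp": [0,0,-0.0005],"delta_rot": [0,0,0]},
  {"dp": [0,0,-0.001],"delta_rot": [0,0,0]},
  {"dp": [0,0,-0.0015],"delta_rot": [0,0,0]},
  {"dp": [0,0,-0.002],"delta_rot": [0,0,0]},
  {"dp": [0,0,-0.0025],"delta_rot": [0,0,0]},
  {"dp": [0,0,-0.003],"delta_rot": [0,0,0]},
  {"dp": [0,0,-0.0032],"delta_rot": [0,0,0]},
  {"dp": [0,0,-0.0032],"delta_rot": [0,0,0]},
])

```text
time_s: 16.45
eef_pos: [0.6081, 0.0191, 0.0624]
orientation: [-0.0, 0.999, -0.049, 0.0]
wrist_force: [-1.7, 0.5, 6.5]
grip_width: 0.0107
grip_force: 84.1
```

```bash
python3 - <<'E'
from h import *
plan([.6082,.0191,.0628],-5.6); s=pose()[2]; print(s["moment"].round(3))
c=cams.get_calibration("wrist"); p,r,s=pose(); im=cams.read_camera("wrist"); np.save("w6.npy",im)
cv2.imwrite("pics/w6.png",cv2.resize(im[60:,60:440,::-1],None,fx=1.8,fy=1.8,interpolation=cv2.INTER_CUBIC))
E
```

```text
at [0.6081 0.0191 0.0624] yaw -5.57 t 16.45 F [-1.69  0.49  6.54]
dp [ 0.0001 -0.     -0.0004] rot [-0.0007 -0.0008  0.0006]
[0.24 0.31 0.01]
```

View pics/w6.png

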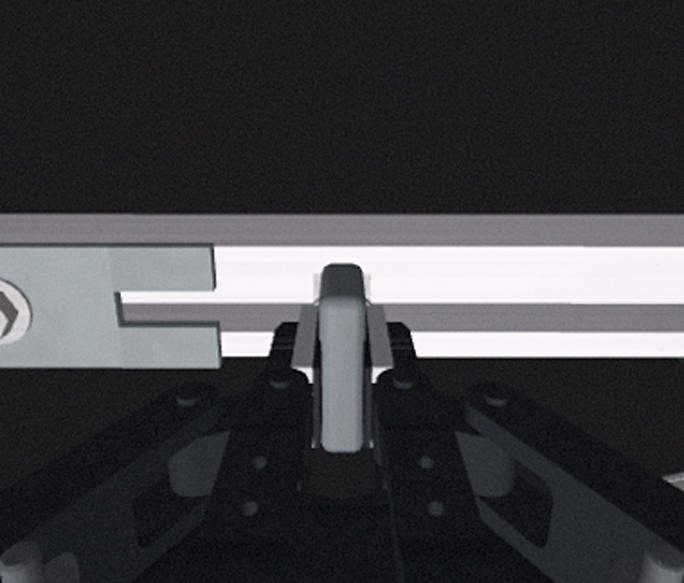

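View: stud turned, with its handle across the slot at column 343 (row 265–450). The fork mouth is at about columns 215–221 with its inner end at column 119. The slot edges are at rows 303 and 331 at columns around 450–650. I measure the distances left.

```bash
python3 - <<'E'
from h import *
c=cams.get_calibration("wrist"); p,r,s=pose(); im=np.load("w6.npy"); g=cv2.cvtColor(im,cv2.COLOR_RGB2GRAY).astype(float)
u=np.array([np.cos(np.radians(84.4)),np.sin(np.radians(84.4))]); v=np.array([-u[1],u[0]])  # post x, post y
o=lambda q:np.array(q)/1.8+60-.22
def P(q,z): d=onplane(c,o(q),z)[0,:2]-p[:2]; return (d@u*1000).round(2),(d@v*1000).round(2)
print("mouth corners",P((214,290),.046),P((220,322),.046),"fork end",P((119,291),.046),P((119,323),.046))
print("foot edges",P((200,244),.046),P((200,367),.046))
for col in (310,340,370,400,420): # slot edges by gradient
    k=g[200:270,col]; d=np.diff(k); i=np.flatnonzero(np.abs(d)>35)+200; 
    print(col,[(int(a),int(d[a-200]),(lambda t:((t@u*1000).round(2),(t@v*1000).round(2)))(onplane(c,(col,a+.5),.041)[0,:2]-p[:2])) for a in i])
E
```

```text
mouth corners (np.float64(41.31), np.float64(-7.07)) (np.float64(40.15), np.float64(4.55)) fork end (np.float64(72.57), np.float64(-6.7)) (np.float64(74.05), np.float64(4.94))
foot edges (np.float64(44.62), np.float64(-22.99)) (np.float64(48.24), np.float64(21.72))
310 [(227, -63, (np.float64(-37.67), np.float64(-0.51))), (228, -57, (np.float64(-37.71), np.float64(0.16))), (243, 63, (np.float64(-38.34), np.float64(10.41))), (244, 64, (np.float64(-38.38), np.float64(11.1))), (257, -120, (np.float64(-38.94), np.float64(20.3))), (258, -112, (np.float64(-38.99), np.float64(21.02)))]
340 [(227, -59, (np.float64(-56.07), np.float64(-0.52))), (228, -59, (np.float64(-56.13), np.float64(0.15))), (243, 66, (np.float64(-57.07), np.float64(10.4))), (244, 65, (np.float64(-57.14), np.float64(11.1))), (257, -118, (np.float64(-57.98), np.float64(20.29))), (258, -113, (np.float64(-58.05), np.float64(21.01)))]
370 [(227, -67, (np.float64(-74.47), np.float64(-0.52))), (228, -52, (np.float64(-74.55), np.float64(0.15))), (243, 63, (np.float64(-75.8), np.float64(10.39))), (244, 67, (np.float64(-75.89), np.float64(11.09))), (257, -122, (np.float64(-77.02), np.float64(20.28))), (258, -114, (np.float64(-77.1), np.float64(21.0)))]
400 [(228, -92, (np.float64(-92.96), np.float64(0.14))), (243, 49, (np.float64(-94.53), np.float64(10.39))), (244, 71, (np.float64(-94.64), np.float64(11.08))), (257, -122, (np.float64(-96.04), np.float64(20.27))), (258, -108, (np.float64(-96.16), np.float64(20.99)))]
420 [(228, -95, (np.float64(-105.23), np.float64(0.14))), (243, 41, (np.float64(-107.01), np.float64(10.38))), (244, 76, (np.float64(-107.13), np.float64(11.08))), (257, -115, (np.float64(-108.73), np.float64(20.26))), (258, -117, (np.float64(-108.85), np.float64(20.98)))]
```

servo_tool([
  {"dp": [0,-0.003,-0.0002],"delta_rot": [0,0,0]},
  {"dp": [0,-0.008,-0.0002],"delta_rot": [0,0,0]},
  {"dp": [0,-0.013,-0.0002],"delta_rot": [0,0,0]},
  {"dp": [0,-0.018,-0.0002],"delta_rot": [0,0,0]},
  {"dp": [0,-0.023,-0.0002],"delta_rot": [0,0,0]},
  {"dp": [0,-0.028,-0.0002],"delta_rot": [0,0,0]},
  {"dp": [0,-0.031,-0.0002],"delta_rot": [0,0,0]},
  {"dp": [0,-0.032,-0.0002],"delta_rot": [0,0,0]},
])

```text
time_s: 17.5
eef_pos: [0.611, 0.0477, 0.0625]
orientation: [0.002, 0.999, -0.049, 0.0]
wrist_force: [-1.1, -3.4, 6.7]
grip_width: 0.0102
grip_force: 83.9
```

```bash
python3 - <<'E'
from h import *
u=np.array([np.cos(np.radians(84.4)),np.sin(np.radians(84.4))])
p=np.array([.6081,.0191]); plan(np.r_[p+.0685*u,.0626],-5.6); print((pose()[0][:2]-p)@u,(pose()[0][:2]-p)@np.array([-u[1],u[0]]),pose()[2]["moment"].round(3))
E
```

```text
at [0.611  0.0477 0.0625] yaw -5.67 t 17.5 F [-1.05 -3.38  6.73]
dp [-0.0001 -0.0397 -0.0002] rot [ 0.0033 -0.0004 -0.0012]
0.028761237917616325 -5.198883044525102e-05 [-1.091  0.333  0.018]
```

servo_tool([
  {"dp": [0,-0.003,0],"delta_rot": [0,0,0]},
  {"dp": [0,-0.007,0],"delta_rot": [0,0,0]},
  {"dp": [0,-0.012,0],"delta_rot": [0,0,0]},
  {"dp": [0,-0.017,0],"delta_rot": [0,0,0]},
  {"dp": [0,-0.022,0],"delta_rot": [0,0,0]},
  {"dp": [0,-0.027,0],"delta_rot": [0,0,0]},
  {"dp": [0,-0.031,0],"delta_rot": [0,0,0]},
  {"dp": [0,-0.031,0],"delta_rot": [0,0,0]},
])

```text
time_s: 18.5
eef_pos: [0.6141, 0.0793, 0.0625]
orientation: [0.001, 0.999, -0.049, 0.0]
wrist_force: [-1.2, -2.6, 5.8]
grip_width: 0.0106
grip_force: 83.9
```

```bash
cat > st.py <<'E'
from h import *
u=np.array([np.cos(np.radians(84.4)),np.sin(np.radians(84.4))])
p=np.array([.6081,.0191]); plan(np.r_[p+.0685*u,.0626],-5.6); print("along,across",((pose()[0][:2]-p)@u).round(5),((pose()[0][:2]-p)@np.array([-u[1],u[0]])).round(5),pose()[2]["moment"].round(3))
E
python3 st.py
```

```text
at [0.6141 0.0793 0.0625] yaw -5.64 t 18.5 F [-1.18 -2.55  5.76]
dp [-0.0001 -0.008  -0.0001] rot [ 0.0025 -0.0004 -0.0007]
along,across 0.06048 -5e-05 [-0.767  0.383  0.006]
```

Inside the fork with only 2.6 N of drag. I approach the end stop slowly.

servo_tool([
  {"dp": [0,-0.0005,0],"delta_rot": [0,0,0]},
  {"dp": [0,-0.001,0],"delta_rot": [0,0,0]},
  {"dp": [0,-0.0015,0],"delta_rot": [0,0,0]},
  {"dp": [0,-0.002,0],"delta_rot": [0,0,0]},
  {"dp": [0,-0.0025,0],"delta_rot": [0,0,0]},
  {"dp": [0,-0.003,0],"delta_rot": [0,0,0]},
  {"dp": [0,-0.0035,0],"delta_rot": [0,0,0]},
  {"dp": [0,-0.004,0],"delta_rot": [0,0,0]},
])

```text
time_s: 19.5
eef_pos: [0.6143, 0.0822, 0.0625]
orientation: [0.002, 0.999, -0.05, 0.0]
wrist_force: [-1.4, -3.8, 6.8]
grip_width: 0.0106
grip_force: 83.9
```

```bash
python3 st.py
```

```text
at [0.6143 0.0822 0.0625] yaw -5.69 t 19.5 F [-1.42 -3.79  6.79]
dp [-0.0001 -0.0051 -0.0001] rot [ 0.0036 -0.0002 -0.0015]
along,across 0.06338 -5e-05 [-1.135  0.329 -0.031]
```

servo_tool([
  {"dp": [0,-0.0005,0],"delta_rot": [0,0,0]},
  {"dp": [0,-0.001,0],"delta_rot": [0,0,0]},
  {"dp": [0,-0.0015,0],"delta_rot": [0,0,0]},
  {"dp": [0,-0.002,0],"delta_rot": [0,0,0]},
  {"dp": [0,-0.0025,0],"delta_rot": [0,0,0]},
  {"dp": [0,-0.003,0],"delta_rot": [0,0,0]},
  {"dp": [0,-0.0035,0],"delta_rot": [0,0,0]},
  {"dp": [0,-0.004,0],"delta_rot": [0,0,0]},
])

```text
time_s: 20.5
eef_pos: [0.6147, 0.0862, 0.0625]
orientation: [0.002, 0.999, -0.05, 0.0]
wrist_force: [-0.8, -3.5, 7.0]
grip_width: 0.0107
grip_force: 83.9
```

```bash
python3 st.py
```

```text
at [0.6147 0.0862 0.0625] yaw -5.68 t 20.5 F [-0.78 -3.48  6.99]
dp [-0.     -0.0011 -0.0001] rot [ 0.0036 -0.0002 -0.0015]
along,across 0.06738 -3e-05 [-1.115  0.322 -0.011]
```

servo_tool([
  {"dp": [0,-0.0003,0],"delta_rot": [0,0,0]},
  {"dp": [0,-0.0006,0],"delta_rot": [0,0,0]},
  {"dp": [0,-0.0009,0],"delta_rot": [0,0,0]},
  {"dp": [0,-0.0012,0],"delta_rot": [0,0,0]},
  {"dp": [0,-0.0014,0],"delta_rot": [0,0,0]},
  {"dp": [0,-0.0016,0],"delta_rot": [0,0,0]},
  {"dp": [0,-0.0018,0],"delta_rot": [0,0,0]},
  {"dp": [0,-0.002,0],"delta_rot": [0,0,0]},
])

```text
time_s: 21.5
eef_pos: [0.6149, 0.0881, 0.0625]
orientation: [0.002, 0.999, -0.05, 0.0]
wrist_force: [-1.5, -3.9, 6.8]
grip_width: 0.0105
grip_force: 83.9
```

```bash
python3 st.py
```

```text
at [0.6149 0.0881 0.0625] yaw -5.68 t 21.5 F [-1.5  -3.88  6.77]
dp [-0.0001  0.0009 -0.0001] rot [ 0.0036 -0.0003 -0.0015]
along,across 0.06936 -7e-05 [-1.161  0.402 -0.046]
```

servo_tool([
  {"dp": [0,-0.0002,0],"delta_rot": [0,0,0]},
  {"dp": [0,-0.0004,0],"delta_rot": [0,0,0]},
  {"dp": [0,-0.0006,0],"delta_rot": [0,0,0]},
  {"dp": [0,-0.0008,0],"delta_rot": [0,0,0]},
  {"dp": [0,-0.001,0],"delta_rot": [0,0,0]},
  {"dp": [0,-0.0012,0],"delta_rot": [0,0,0]},
  {"dp": [0,-0.0014,0],"delta_rot": [0,0,0]},
  {"dp": [0,-0.0015,0],"delta_rot": [0,0,0]},
])

```text
time_s: 22.5
eef_pos: [0.615, 0.0895, 0.0625]
orientation: [0.002, 0.999, -0.05, -0.0]
wrist_force: [-1.1, -4.3, 7.1]
grip_width: 0.0105
grip_force: 83.9
```

```bash
python3 st.py
```

```text
at [0.615  0.0895 0.0625] yaw -5.69 t 22.5 F [-1.09 -4.26  7.15]
dp [-0.      0.0022 -0.0001] rot [ 0.0039 -0.0002 -0.0015]
along,across 0.0707 -4e-05 [-1.203  0.368  0.072]
```

servo_tool([
  {"dp": [0,-0.0002,0],"delta_rot": [0,0,0]},
  {"dp": [0,-0.0004,0],"delta_rot": [0,0,0]},
  {"dp": [0,-0.0006,0],"delta_rot": [0,0,0]},
  {"dp": [0,-0.0008,0],"delta_rot": [0,0,0]},
  {"dp": [0,-0.001,0],"delta_rot": [0,0,0]},
  {"dp": [0,-0.0012,0],"delta_rot": [0,0,0]},
  {"dp": [0,-0.0012,0],"delta_rot": [0,0,0]},
  {"dp": [0,-0.0012,0],"delta_rot": [0,0,0]},
])

```text
time_s: 23.5
eef_pos: [0.615, 0.0896, 0.0625]
orientation: [0.003, 0.999, -0.05, -0.0]
wrist_force: [-1.6, -6.2, 7.6]
grip_width: 0.0108
grip_force: 83.9
```

```bash
python3 st.py; python3 - <<'E'
from h import *
c=cams.get_calibration("wrist"); im=cams.read_camera("wrist"); np.save("w7.npy",im)
cv2.imwrite("pics/w7.png",cv2.resize(im[180:330,130:330,::-1],None,fx=4,fy=4,interpolation=cv2.INTER_CUBIC))
E
```

```text
at [0.615  0.0896 0.0625] yaw -5.73 t 23.5 F [-1.62 -6.18  7.59]
dp [-0.      0.0023 -0.0001] rot [ 0.0051  0.     -0.0022]
along,across 0.07085 -4e-05 [-1.542  0.415  0.01 ]
```

View pics/w7.png

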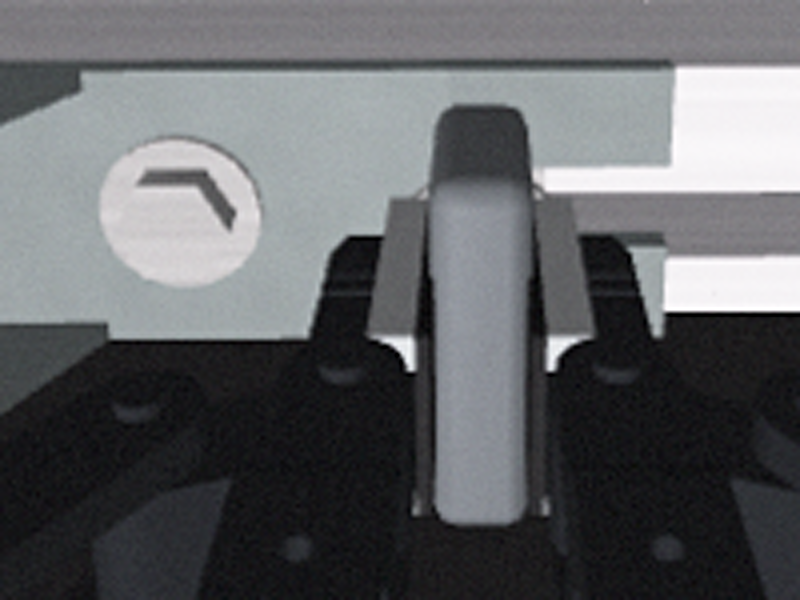

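The stud has stopped: it advanced 0.15 mm of 1.2 mm commanded while the push rose from 4.3 to 6.2 N. The mouth edge at crop column 668 is about 28 mm from the stud axis, so it is home. I ease off the push and open the fingers partway.

servo_tool([
  {"dp": [0,0.0005,0],"delta_rot": [0,0,0]},
  {"dp": [0,0.0008,0],"delta_rot": [0,0,0]},
  {"dp": [0,0.0008,0],"delta_rot": [0,0,0]},
  {"dp": [0,0.0008,0],"delta_rot": [0,0,0]},
  {"dp": [0,0.0008,0],"delta_rot": [0,0,0]},
  {"dp": [0,0.0008,0],"delta_rot": [0,0,0]},
  {"dp": [0,0.0008,0],"delta_rot": [0,0,0]},
  {"dp": [0,0.0008,0],"delta_rot": [0,0,0]},
])

```text
time_s: 24.55
eef_pos: [0.6151, 0.0895, 0.0625]
orientation: [0.002, 0.999, -0.05, -0.0]
wrist_force: [-1.2, -5.7, 6.8]
grip_width: 0.0106
grip_force: 83.9
```

servo_tool([
  {"dp": [0,0,0],"delta_rot": [0,0,0]},
  {"dp": [0,0,0],"delta_rot": [0,0,0]},
  {"dp": [0,0,0],"delta_rot": [0,0,0]},
  {"dp": [0,0,0],"delta_rot": [0,0,0]},
  {"dp": [0,0,0],"delta_rot": [0,0,0]},
  {"dp": [0,0,0],"delta_rot": [0,0,0]},
  {"dp": [0,0,0],"delta_rot": [0,0,0]},
  {"dp": [0,0,0],"delta_rot": [0,0,0]},
], fingers=0.65)

```text
time_s: 25.55
eef_pos: [0.6148, 0.0929, 0.062]
orientation: [0.0, 0.999, -0.049, -0.0]
wrist_force: [-0.3, 0.2, -0.5]
grip_width: 0.0297
grip_force: 0.0
```

```bash
python3 st.py
```

```text
at [0.6148 0.0929 0.062 ] yaw -5.6 t 25.55 F [-0.34  0.22 -0.48]
dp [ 0.0006  0.0056 -0.0006] rot [ 0.0002  0.0007 -0.0001]
along,across 0.07412 0.00059 [0.011 0.015 0.009]
```

servo_tool([
  {"dp": [0,0.003,0],"delta_rot": [0,0,0]},
  {"dp": [0,0.003,-0.005],"delta_rot": [0,0,0]},
  {"dp": [0,0.003,-0.015],"delta_rot": [0,0,0]},
  {"dp": [0,0.003,-0.03],"delta_rot": [0,0,0]},
  {"dp": [0,0.003,-0.05],"delta_rot": [0,0,0]},
  {"dp": [0,0.003,-0.07],"delta_rot": [0,0,0]},
  {"dp": [0,0.003,-0.09],"delta_rot": [0,0,0]},
  {"dp": [0,0.003,-0.1],"delta_rot": [0,0,0]},
])

```text
time_s: 26.55
eef_pos: [0.6154, 0.0901, 0.1642]
orientation: [-0.0, 0.999, -0.049, 0.001]
wrist_force: [-0.2, 0.2, -0.9]
grip_width: 0.0301
grip_force: 0.0
```

servo_tool([
  {"dp": [0,0,-0.01],"delta_rot": [0,0,0]},
  {"dp": [0,0,-0.02],"delta_rot": [0,0,0]},
  {"dp": [0,0,-0.03],"delta_rot": [0,0,0]},
  {"dp": [0,0,-0.03],"delta_rot": [0,0,0]},
  {"dp": [0,0,-0.03],"delta_rot": [0,0,0]},
  {"dp": [0,0,-0.03],"delta_rot": [0,0,0]},
  {"dp": [0,0,-0.03],"delta_rot": [0,0,0]},
  {"dp": [0,0,-0.03],"delta_rot": [0,0,0]},
])

```text
time_s: 27.55
eef_pos: [0.6145, 0.09, 0.1918]
orientation: [0.0, 0.999, -0.049, -0.001]
wrist_force: [-0.1, -0.1, -0.1]
grip_width: 0.03
grip_force: 0.0
```

```bash
python3 - <<'E'
from h import *
p,r,s=pose(); print(p.round(4),s["wrist_force"].round(2),s["time_s"])
c=cams.get_calibration("wrist"); im=cams.read_camera("wrist"); np.save("w8.npy",im)
u=np.array([np.cos(np.radians(84.4)),np.sin(np.radians(84.4))]); home=np.array([.6081,.0191])+.0708*u
print("handle centre pred",proj(c,np.r_[home,.090]),"mouth",proj(c,np.r_[home-.028*u,.046])); q=proj(c,np.r_[home,.06])[0].astype(int)
x0,y0=q[0]-80,max(q[1]-75,0); print(x0,y0)
cv2.imwrite("pics/w8.png",cv2.resize(im[y0:y0+150,x0:x0+200,::-1],None,fx=4,fy=4,interpolation=cv2.INTER_CUBIC))
E
```

```text
[0.6145 0.09   0.1918] [-0.14 -0.1  -0.07] 27.55
handle centre pred [[249.35687344 188.45037253]] mouth [[276.83065165 175.64450923]]
169 104
```

View pics/w8.png

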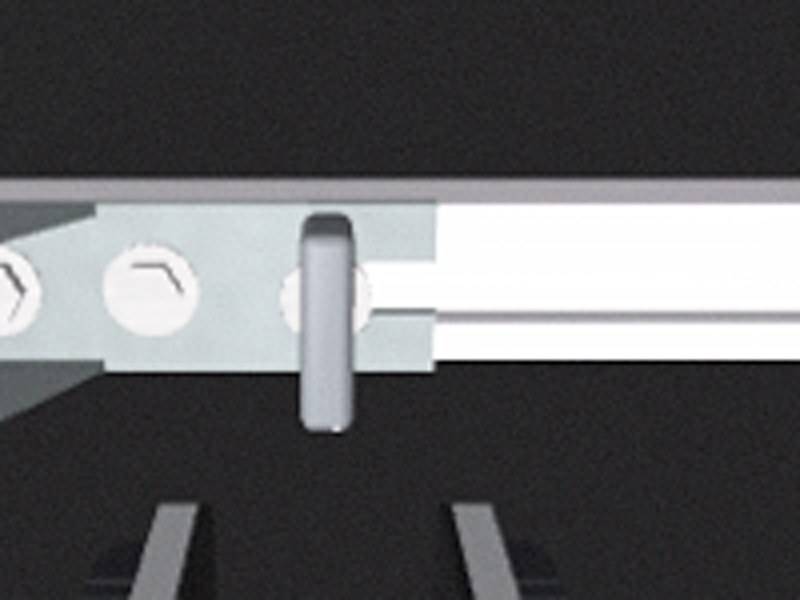

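```bash
python3 - <<'E'
from h import *
c=cams.get_calibration("wrist"); im=np.load("w8.npy"); g=cv2.cvtColor(im,cv2.COLOR_RGB2GRAY).astype(float)
u=np.array([np.cos(np.radians(84.4)),np.sin(np.radians(84.4))])
X=lambda q,z:(onplane(c,q,z)[0,:2]@u*1000).round(2)
fr=104+300/4-.4
fl=(X((281/4+169-.4,fr),.059),X((372/4+169-.4,fr),.059)); m=X((436/4+169-.4,fr),.046)
h=[X((k/4+169-.4,104+330/4),.090) for k in (301,353)]
print("flange",fl,np.mean(fl),"mouth",m,"handle",h,np.mean(h),"mouth->flange",np.mean(fl)-m,"mouth->handle",np.mean(h)-m)
E
```

```text
flange (np.float64(159.5), np.float64(137.23)) 148.365 mouth 120.28 handle [np.float64(153.98), np.float64(142.59)] 148.285 mouth->flange 28.085000000000008 mouth->handle 28.004999999999995
```

The stud axis is 28.0–28.1 mm past the mouth, as it should be when fully home. The handle is square to the slot and the arm is clear, so I hand in.

```bash
python3 -c "
from workcell import bot
print(bot.sign_off())"
```

```text
the job is handed in; nothing more can be done
None
```

The stud was entered, pressed down, turned a quarter turn clockwise and slid fully home in the fork (axis about 28 mm past the mouth, as specified), then released; I handed the job in at about 28 s with the arm clear.

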